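# Load a bottle into the sprung clamp of a bench shaker

### The arm

A 6-joint arm with a two-finger parallel gripper is mounted at the origin on the work surface. World frame = base frame: x ahead of the robot, y to its left, z up, the work surface at z = 0. Lengths are in mm, angles in rad, forces in N, time in s.
With the tool pointing down it reaches from about 400 to 925 mm from the base axis. Payload 12.5 kg.
Tool frame: the origin (TCP) lies midway between the tips of the shut fingers; the grasp point (between the pads) lies 19 mm behind it; z points along the fingers, y is the direction in which the jaws open and shut (so a half turn about z gives the same grasp; the last joint's range is limited). The gripper opens to 95 mm and grips with 3 to 60 N. Pads are 20 mm wide; open, the fingers measure 119 mm over their backs; the gripper's body (75 mm by 180 mm) begins 59 mm behind the grasp point.
Start: joints at [-1.262, 0.491, 1.559, -0, 1.092, -0.106], TCP at [251.904, -572.009, 185.261] pointing down, gripper open.
Joint ranges: [-3.1, 3.1], [-0.84, 2.19], [0.05, 2.79], [-1.13, 4.28], [0.06, 2.93], [-2.69, 2.69]. Speed limits (rad/s): [2.22, 2.22, 2.79, 3.14, 3.14, 3.14].

### API

Orientations are given as [roll, pitch, yaw] about the fixed x, y, z axes, in that order (R = Rz(yaw) Ry(pitch) Rx(roll)).
In Python, from cell import env gives the robot as it stands.
- The arm moves only by the tool servo_tool, never from a script. Its argument "plan" is a list of rows, each a list of 7 numbers: the shift along the tool's x, y, z in m, then the turn, a rotation vector about the tool's x, y, z in degrees, then the opening in per cent of the stroke, from 0 (shut) to 100 (fully open). In form: [[dx, dy, dz, wx, wy, wz, jaw], ...]. A call has 1 to 8 rows; each row shifts and turns the pose as measured when the row begins, along the tool's axes as they then stand; what a row does not reach is not made up. A row lasts 1/12 s, in which the tool goes at most 41.7 mm and 7.16 degrees, less where a joint would pass 70% of its speed; a pose out of reach is approached as far as the arm can. A call is refused whole if a number of a shift passes 0.0417 or a number of a turn 7.16, either way. A call with a gripper value outside its range is refused whole. The fingers move at their own pace and stop on an object; the grip force is fixed at half the most. Time passes only in rows, so rows that do not move let the fingers close. It gives the time, the measured TCP pose, the force and the opening at its end, in the units of the state.
- env.state(): the state, without advancing time (a new reading comes with each control period).
- env.read_camera(name): name is "side" or "top"; returns a dict with "img" (400x640x3 uint8, blue, green, red), "intrinsics" (3x3 intrinsics, pixels), "R" (3x3) and "t" (3): a world point X has camera coordinates R X + t. Camera axes: x right, y down, z forward; pixel columns grow to the right and rows downward; lengths in mm; the calibration is good to about 2 mm. A picture is of the moment at which its call begins. There is no depth.
- env.job_done(): hands the job in, once; it reports no verdict.
The state is a dict: "t": time; "joints": joint angles; "qvel": joint speeds; "tau": joint torques, N m; "eef_pos": TCP position; "tcp_rot": TCP orientation; "ft_force": force on the tool from outside, world axes, zero at the start; "moment": the same for the moment, N m; "opening": opening from 0.0 (shut) to 1.0 (fully open).
Only numpy, scipy, OpenCV 4.12 (cv2) and the standard library are available. Lean on these libraries where they do the work, as an engineer would, in place of code of your own. Each camera call takes 0.05 s, during which the arm holds its last target. There are 200 camera calls.

### The job

Open the shaker's sprung clamp by pulling its red knob out until it just meets the rubber end stop (feel for it; do not force the stop), push the knob sideways into the notch of the yellow catch and let go so that the clamp stays open by itself; then stand the amber bottle with the white cap between the jaws. Finally bring the knob out of the notch and ease it back, without letting the clamp snap, until the sprung jaw holds the bottle squarely against the fixed jaw, and let go. Do not disturb the other things or tip the bottle over.

Things in the scene. Friction and masses are not known exactly. Their poses are not given: they have to be found in the camera images.
- shaker: Bench shaker, fixed: white body, dark deck 220 (x) by 330 (y) mm, deck top 60 mm above the table. Origin on the table; the deck spans y -150 to +180 mm. Its y axis is the clamp's line: the fixed aluminium jaw (60 mm high over the deck, its inner face at y -116 mm) is at the -y end, the knob towards +y; the knob is pulled towards +y. Its yaw varies.
- nest (a point): Where the clamped bottle stands: point on the deck, axes as the shaker's, 31 mm from the fixed jaw's face towards +y and midway between two low aluminium cheeks (25 mm high, 76 mm apart inside, along x; they reach from the fixed jaw to 9 mm beyond this point).
- jaw (a joint): Travel of the sprung blue jaw along the shaker's +y, m: 0 = home (no bottle), 0.025 = closed on the bottle, more = open. A spring always pulls it shut: 3.5 N at 0, 8.5 N fully out. The knob's stem meets the rubber end stop at 0.057 to 0.100: it varies with where the yellow catch is bolted and must be felt.
- knob (a joint): Sideways shift of the knob along the shaker's +x, m: 0 = in line, 0.022 = fully in the catch's notch; stays where left. The catch's guide block blocks the shift except within the last 4.5 mm before the end stop, where the notch (22.5 mm wide) lets the stem in. Let go there, it springs back up to 4.5 mm onto the notch's wall and stays.
- knob_grip (a point): Middle of the red knob (upright cylinder, 28 mm diameter, 40 mm high; this point is 63 mm above the deck, its top 83 mm). It sits on an 18 mm stem and moves with the jaw along the shaker's y. The yellow catch (31 mm high over the deck) lies beside the stem on the +x side: guide block, then notch, then black end stop.
- buffer (a joint): How far the black rubber end stop across the end of the knob's path has been pushed in, m, along the shaker's +y: 0 = not pushed in. It gives nothing below about 8 N, 0.003 at 15 N (forced), 0.009 at most; the jaw's own spring pull of 6 to 9 N comes on top at the knob.
- jaw_face (a point): Middle of the sprung jaw's face (60 mm wide, 48 mm high, lower edge 12 mm above the deck), the blue plate that presses the bottle; 36 mm above the deck.
- bottle: Amber square media bottle with a white cap, loose, 0.2 to 0.45 kg. Body 62 by 62 mm, 92 mm high; round cap 44 mm diameter from 106 to 130 mm above the bottom. Origin at the centre of its underside, z up, x and y along its sides. It stands in a row with the two other bottles, in any order.
- bottle_blue: Bystander: blue bottle of the same shape, blue cap. Origin at its underside's centre.
- bottle_white: Bystander: white bottle of the same shape, orange cap. Origin at its underside's centre.
- beaker: Bystander: clear beaker, 52 mm diameter, 60 mm high, on the shaker's deck on the -x side of the mechanism. Origin at its underside's centre.
- flask: Bystander: conical glass flask, 84 mm diameter, 130 mm high. Origin at its underside's centre.
- tipbox: Bystander: green pipette tip box 80 by 120 by 60 mm. Origin at its underside's centre.
- spatula: Bystander: steel spatula 180 mm long, lying on the table. Origin at its underside's centre.
Things that resemble listed ones, but are neither listed nor needed, are in the scene too. What is shaped like the bottle but purple is not meant.

How it is judged:
By the outcome, as a careful person would: the job done as asked, in the order asked, and still so for the second after the job is handed in, with the robot touching nothing.
It also fails if it takes over 64 s, if anything falls off the work surface, if the arm or the gripper's body presses on something with over 40 N, if the wrist force passes 120 N, or if a joint passes its speed limit or range.

## Working session

There is one attempt and no reset: what is moved stays moved. The work goes in short steps, Python scripts to look and compute and a tool call to move; the robot and the scene stay as the last step left them, time stands still between calls to the robot, and variables do not carry over. Pictures are saved under pics/ and viewed, about 8 in all and at most 12, crops included, and the job is handed in when it is done.

Besides the shell and the picture viewer there is one more tool, called after "Emit:" as name(argument=value, ...), one argument or row to a line, values as JSON. servo_tool: Moves the arm, as the interface text tells. Its arguments: {"type":"object","properties":{"plan":{"type":"array","items":{"type":"array","items":{"type":"number"}}}},"required":["plan"]}

```bash
ls; mkdir -p pics
python3 - <<'E'
from cell import env
import cv2,numpy as np,pickle
s=env.state();print(s)
for n in("side","top"):
    c=env.read_camera(n);cv2.imwrite(f"pics/{n}0.png",c["img"]);pickle.dump(c,open(f"{n}0.pkl","wb"))
    print(n,c["intrinsics"],c["R"],c["t"],-c["R"].T@c["t"])
E
```

```text
pics
{'t': 0.0, 'joints': array([-1.26160831e+00,  4.91549394e-01,  1.55949817e+00,  1.17579998e-05,
        1.09167521e+00, -1.05632378e-01]), 'qvel': array([-7.15132200e-05,  6.29565330e-05, -9.83971040e-06, -1.20854528e-03,
        2.02206127e-03,  7.96667658e-04]), 'tau': array([ 3.62259918e-03, -6.12631202e+01, -2.58180732e+01,  6.92927046e-02,
        4.83203516e-02, -8.61619469e-05]), 'eef_pos': array([ 251.80604912, -571.70861514,  184.65130165]), 'tcp_rot': array([-3.14046993e+00, -1.29524900e-04,  4.14814898e-01]), 'ft_force': array([-0.1332524 , -0.00867838,  0.6476965 ]), 'moment': array([ 0.01549398,  0.02080062, -0.02511492]), 'opening': 0.9985562179351949}
side [[423.03266715   0.         318.99848008]
 [  0.         423.03266715 195.91993551]
 [  0.           0.           1.        ]] [[-0.7484898  -0.66305417 -0.01105382]
 [-0.39957907  0.46424318 -0.7904523 ]
 [ 0.52924435 -0.58722861 -0.61242385]] [371.3940802  306.67091471 948.37193254] [-101.39653099  660.79564093  827.31964778]
top [[487.06092434   0.         322.58468496]
 [  0.         487.06092434 203.95123347]
 [  0.           0.           1.        ]] [[ 0.01314497 -0.99989105  0.0067152 ]
 [-0.99305495 -0.01383975 -0.11683463]
 [ 0.11691484 -0.00513278 -0.99312868]] [ -33.09427445  538.55036301 1443.82901035] [ 366.44009062  -18.22641173 1497.05156676]
```

View pics/top0.png

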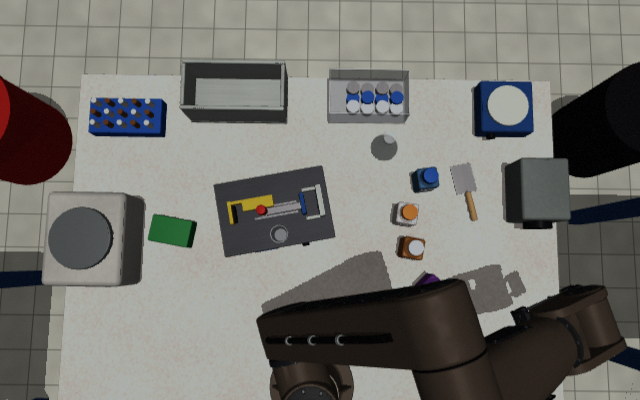

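View pics/side0.png

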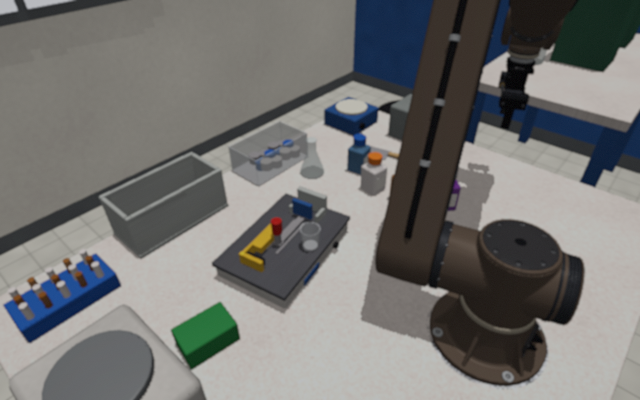

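The top view shows the shaker at about (275,211), with the red knob at (262,210), the yellow catch at (250,202) and the blue jaw at (303,203). The bottle row is blue (425,178), white with an orange cap (406,212), amber with a white cap (411,247), and purple (427,283). The one at (411,247) fits "amber, white cap". The small bottles in the rack and the tub don't match. I'll confirm this in a crop.

```bash
cat > h.py <<'E'
import cv2,numpy as np,pickle
def grab(n,tag):
    from cell import env
    c=env.read_camera(n);cv2.imwrite(f"pics/{n}{tag}.png",c["img"]);pickle.dump(c,open(f"{n}{tag}.pkl","wb"));return c
def ray(c,uv,z):
    d=c["R"].T@np.linalg.solve(c["intrinsics"],[uv[0],uv[1],1]);o=-c["R"].T@c["t"]
    return (o+d*(z-o[2])/d[2])
def proj(c,X):
    p=c["intrinsics"]@(c["R"]@np.array(X)+c["t"]);return p[:2]/p[2]
def mask(c,f,roi):
    hsv=cv2.cvtColor(c["img"],cv2.COLOR_BGR2HSV).astype(int);m=f(hsv[...,0],hsv[...,1],hsv[...,2]).astype(np.uint8)
    r=np.zeros_like(m);x0,y0,x1,y1=roi;r[y0:y1,x0:x1]=m[y0:y1,x0:x1]
    n,l,st,ce=cv2.connectedComponentsWithStats(r)
    if n<2:return None,None,None
    i=1+st[1:,4].argmax();return (l==i).astype(np.uint8),ce[i],st[i]
E
python3 - <<'E'
from h import *
c=pickle.load(open("top0.pkl","rb"))
m,ce,st=mask(c,lambda h,s,v:(v<110)&(s<90),(205,155,345,265));m=cv2.morphologyEx(m,cv2.MORPH_CLOSE,np.ones((5,5)))
cn=max(cv2.findContours(m,0,2)[0],key=cv2.contourArea);r=cv2.minAreaRect(cn);print(r,[ray(c,p,60).round(1) for p in cv2.boxPoints(r)])
for nm,f,roi,z in [("knob",lambda h,s,v:((h<8)|(h>172))&(s>150)&(v>60),(215,165,335,255),143),("yellow",lambda h,s,v:(h>15)&(h<35)&(s>150),(215,165,335,255),91),("bluejaw",lambda h,s,v:(h>100)&(h<130)&(s>120),(280,165,335,230),120),("cap",lambda h,s,v:(s<40)&(v>185),(398,234,428,252),130),("amber",lambda h,s,v:(h<22)&(s>140)&(v<190),(390,228,430,268),92),("ocap",lambda h,s,v:(h<22)&(s>150),(390,200,422,226),130),("bcap",lambda h,s,v:(h>95)&(h<130)&(s>120)&(v>130),(410,160,442,194),130),("purple",lambda h,s,v:(h>130)&(h<165)&(s>80),(405,265,450,300),100)]:
    m,ce,st=mask(c,f,roi)
    if m is None:print(nm,None);continue
    r=cv2.minAreaRect(cv2.findContours(m,0,2)[0][0]);print(nm,ce.round(1),st,ray(c,ce,z).round(1),np.round(r[1],1),r[2])
a=cv2.resize(c["img"][155:265,205:345],None,fx=5,fy=5,interpolation=2);b=cv2.resize(c["img"][155:300,380:450],None,fx=3.79,fy=3.79,interpolation=2)
b=b[:550,:];cv2.imwrite("pics/crop0.png",cv2.resize(np.hstack([a,b]),None,fx=.82,fy=.82))
E
```

```text
((273.64752197265625, 212.11537170410156), (76.14652252197266, 112.5082015991211), 79.8457260131836) [array([589.2, 306. ,  60. ]), array([654.1, -23.3,  60. ]), array([430.2, -65.8,  60. ]), array([367.9, 257.9,  60. ])]
knob [260.4 209.6] [256 205  10  10  73] [507.5 148.1 143. ] [8.5 8.5] 45.0
yellow [249.9 204.3] [227 195  47  30 486] [528.  185.4  91. ] [23.3 46. ] 80.53767395019531
bluejaw [302.4 203.3] [299 192   8  23  92] [529.6  32.2 120. ] [22.   4.3] 79.99201965332031
cap None
amber [407.4 248. ] [398 237  27  23 261] [ 407.6 -271.1   92. ] [24.2 20.5] 9.462322235107422
ocap [409.1 211.8] [402 205  15  15 185] [ 508.4 -269.9  130. ] [14. 14.] 90.0
bcap [430.7 175. ] [424 169  14  13 146] [ 614.8 -332.2  130. ] [12. 13.] 90.0
purple [427.5 279.5] [415 274  25  12 157] [ 319.  -326.3  100. ] [ 9.6 24.5] 78.69007110595703
```

View pics/crop0.png

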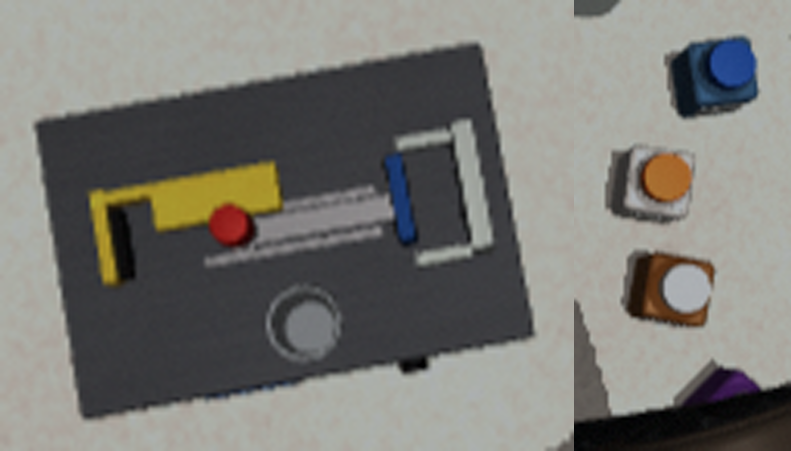

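The crop confirms it: the amber bottle with the white cap is the third in the row, at top-image pixel (416,248). The purple one is below it. Next I'll measure the bottle and cross-check the knob in the side view.

```bash
cat >> h.py <<'E'
def tri(a,ua,b,ub):
    P=[c["intrinsics"]@np.c_[c["R"],c["t"]] for c in(a,b)]
    X=cv2.triangulatePoints(P[0],P[1],np.float64(ua).reshape(2,1),np.float64(ub).reshape(2,1)).ravel();return X[:3]/X[3]
YAW=.191
XP=np.array([np.cos(YAW),np.sin(YAW)]);YP=np.array([-np.sin(YAW),np.cos(YAW)])
def rem(x,y,z,yaw):
    from cell import env
    from scipy.spatial.transform import Rotation as Ro
    s=env.state();R=Ro.from_euler("xyz",s["tcp_rot"]);T=Ro.from_euler("xyz",[np.pi,0,yaw])
    d=np.array([x,y,z])-s["eef_pos"]
    print("t",round(s["t"],2),"pos",s["eef_pos"].round(1),"rpy",s["tcp_rot"].round(4),"F",s["ft_force"].round(1),"open",round(s["opening"],3))
    print("tool delta mm now",R.inv().apply(d).round(1),"at target orient",T.inv().apply(d).round(1),"turn deg",np.degrees((R.inv()*T).as_rotvec()).round(2))
E
python3 - <<'E'
from h import *
c=pickle.load(open("top0.pkl","rb"));s=pickle.load(open("side0.pkl","rb"))
m,ce,st=mask(c,lambda h,s,v:(s<60)&(v>150),(407,238,426,257));print("cap",ce,st,ray(c,ce,130).round(1))
m,_,_=mask(c,lambda h,s,v:(h<22)&(s>140),(390,228,430,268));cn=cv2.findContours(m,0,2)[0]
r=cv2.minAreaRect(max(cn,key=cv2.contourArea));print("amber",r,[ray(c,p,92).round(1)[:2] for p in cv2.boxPoints(r)])
mw,_,_=mask(c,lambda h,s,v:(v>150),(393,203,420,226))
k,kc,ks=mask(s,lambda h,s,v:((h<8)|(h>172))&(s>150)&(v>60),(200,200,350,300));print("knob side",kc,ks,"proj of est mid",proj(s,[507.5,148.1,123]),proj(s,[507.5,148.1,143]))
m,_,_=mask(c,lambda h,s,v:(v<35),(230,195,245,230));print("stop",_)
O=np.array([513.2,104.0])
for nm,uv,z in[("stop front",(237,213.5),91),("block end",(205+153/4.1,155+229/4.1),91),("fixed jaw +x",(205+470/4.1,155+122/4.1),120),("fixed jaw -x",(205+491/4.1,155+243/4.1),120),("fj inner +x",(205+456/4.1,155+127/4.1),120),("fj inner -x",(205+472/4.1,155+247/4.1),120),("cheek +x in",(205+397/4.1,155+150/4.1),85),("cheek -x in",(205+416/4.1,155+249/4.1),85),("knob",(260.4,209.6),143)]:
    X=ray(c,uv,z);d=X[:2]-O;print(nm,X.round(1),"shaker xy",(d@XP).round(1),(d@YP).round(1))
E
```

```text
cap [417.10204082 247.75      ] [409 241  17  16 196] [ 407.6 -291.6  130. ]
amber ((410.9864807128906, 247.58108520507812), (24.166650772094727, 20.54987335205078), 9.462322235107422) [array([ 385.1, -242.2]), array([ 443.4, -252.3]), array([ 432.9, -321. ]), array([ 374.7, -310.7])]
knob side [276.33566434 225.43356643] [271 218  11  17 143] proj of est mid [275.67008363 226.16863477] [275.07125547 220.10845478]
stop [232 206   6  17  71]
stop front [500.7 222.   91. ] shaker xy 10.1 118.3
block end [508.6 206.9  91. ] shaker xy 15.0 101.9
fixed jaw +x [583.7 -16.2 120. ] shaker xy 46.4 -131.4
fixed jaw -x [499.1 -31.9 120. ] shaker xy -39.6 -130.8
fj inner +x [580.   -6.5 120. ] shaker xy 44.7 -121.1
fj inner -x [496.2 -18.8 120. ] shaker xy -40.0 -117.3
cheek +x in [568.3  35.7  85. ] shaker xy 41.1 -77.5
cheek -x in [497.5  20.9  85. ] shaker xy -31.2 -78.6
knob [507.5 148.2 143. ] shaker xy 2.8 44.5
```

Emit:
servo_tool(
  plan=[
    [0,0,-0.02,0,0,6.4,100],
    [0,0,-0.02,0,0,6.4,100],
  ],
)

```text
t: 0.27
eef_pos: [251.2, -569.9, 221.0]
tcp_rot: [-3.132, 0.001, 0.188]
ft_force: [-0.7, -0.1, -0.1]
opening: 1.0
```

Emit:
servo_tool(
  plan=[
    [0.0204,-0.0345,0,0,0,0,100],
    [0.0204,-0.0345,0,0,0,0,100],
    [0.0204,-0.0345,0,0,0,0,100],
    [0.0204,-0.0345,0,0,0,0,100],
    [0.0204,-0.0345,0,0,0,0,100],
    [0.0204,-0.0345,0,0,0,0,100],
    [0.0204,-0.0345,0,0,0,0,100],
    [0.0204,-0.0345,0,0,0,0,100],
  ],
)

```text
t: 0.93
eef_pos: [362.4, -264.4, 222.8]
tcp_rot: [-3.135, 0.002, 0.17]
ft_force: [1.1, -1.0, 0.8]
opening: 0.996
```

Emit:
servo_tool(
  plan=[
    [0.0204,-0.0345,0,0,0,0,70],
    [0.0204,-0.0345,0,0,0,0,70],
    [0.0204,-0.0345,0,0,0,0,70],
    [0.0204,-0.0345,0,0,0,0,70],
    [0.0204,-0.0345,0,0,0,0,70],
    [0.0204,-0.0345,0,0,0,0,70],
    [0.0204,-0.0345,0,0,0,0,70],
    [0.0204,-0.0345,0,0,0,0,70],
  ],
)

```text
t: 1.6
eef_pos: [476.7, 49.0, 224.5]
tcp_rot: [-3.135, 0.002, 0.168]
ft_force: [1.7, -1.4, -0.3]
opening: 0.7
```

```bash
python3 -c "
from h import *
rem(507.5,148.1,170,.191)"
```

```text
t 1.6 pos [476.7  49.  224.5] rpy [-3.1349e+00  1.7000e-03  1.6820e-01] F [ 1.7 -1.4 -0.3] open 0.7
tool delta mm now [ 47.1 -92.2  55. ] at target orient [ 49.1 -91.4  54.5] turn deg [-0.38  0.09 -1.31]
```

Emit:
servo_tool(
  plan=[
    [0.015,-0.03,0.012,-0.4,0,-1.3,70],
    [0.015,-0.03,0.012,0,0,0,70],
    [0.012,-0.025,0.02,0,0,0,70],
    [0.005,-0.007,0.007,0,0,0,70],
    [0,0,0,0,0,0,60],
  ],
)

```text
t: 2.02
eef_pos: [507.9, 160.2, 171.4]
tcp_rot: [3.141, -0.0, 0.199]
ft_force: [-0.8, -0.1, 0.8]
opening: 0.668
```

```bash
python3 -c "
from h import *
rem(507.5,148.1,170,.191)
a=grab('top',1)['img'][140:290,190:350];b=grab('side',1)['img'][150:300,200:360]
cv2.imwrite('pics/c1.png',cv2.resize(np.hstack([a,b]),None,fx=2.5,fy=2.5,interpolation=2))"
```

```text
t 2.02 pos [507.9 160.2 171.4] rpy [ 3.1411e+00 -2.0000e-04  1.9930e-01] F [-0.8 -0.1  0.8] open 0.668
tool delta mm now [-2.8 11.7  1.4] at target orient [-2.7 11.8  1.4] turn deg [ 0.03 -0.01  0.48]
```

View pics/c1.png

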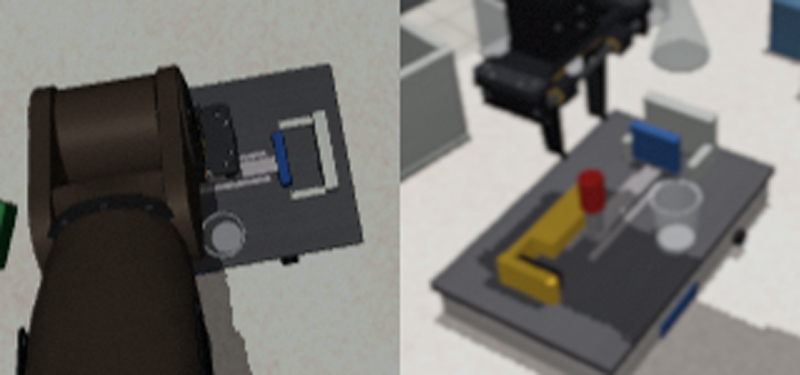

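The side crop shows the open fingers above and behind the red knob (crop 592,190), and the top view is hidden by the arm. I'll correct by the computed offset, descend and grip.

Emit:
servo_tool(
  plan=[
    [-0.0028,0.0118,0.01,0,0,0.5,60],
    [0,0,0.01,0,0,0,60],
    [0,0,0,0,0,0,60],
  ],
)

```text
t: 2.37
eef_pos: [507.9, 142.6, 154.6]
tcp_rot: [3.14, -0.005, 0.186]
ft_force: [0.5, -0.1, 0.2]
opening: 0.605
```

```bash
python3 -c "
from h import *
rem(507.5,148.1,109,.191)"
```

```text
t 2.37 pos [507.9 142.6 154.6] rpy [ 3.1404 -0.0045  0.1855] F [ 0.5 -0.1  0.2] open 0.605
tool delta mm now [ 0.4 -5.5 45.6] at target orient [ 0.6 -5.5 45.6] turn deg [ 0.07 -0.26 -0.31]
```

Emit:
servo_tool(
  plan=[
    [0.0005,-0.0055,0.015,0,-0.2,-0.3,60],
    [0,0,0.015,0,0,0,60],
    [0,0,0.013,0,0,0,60],
    [0,0,0,0,0,0,60],
    [0,0,0,0,0,0,60],
  ],
)

```text
t: 2.78
eef_pos: [509.3, 144.5, 114.3]
tcp_rot: [3.14, -0.006, 0.184]
ft_force: [0.0, -0.2, 0.4]
opening: 0.599
```

```bash
python3 -c "
from h import *
rem(507.5,148.1,109,.191)"
```

```text
t 2.78 pos [509.3 144.5 114.3] rpy [ 3.1401 -0.0063  0.1843] F [ 0.  -0.2  0.4] open 0.599
tool delta mm now [-1.1 -3.9  5.3] at target orient [-1.  -3.9  5.3] turn deg [ 0.09 -0.36 -0.38]
```

Emit:
servo_tool(
  plan=[
    [-0.0012,-0.0045,0.006,0,-0.4,-0.4,60],
    [0,-0.001,0,0,0,0,60],
    [0,0,0,0,0,0,0],
    [0,0,0,0,0,0,0],
    [0,0,0,0,0,0,0],
    [0,0,0,0,0,0,0],
    [0,0,0,0,0,0,0],
    [0,0,0,0,0,0,0],
  ],
)

```text
t: 3.45
eef_pos: [508.4, 149.6, 111.7]
tcp_rot: [3.139, -0.004, 0.192]
ft_force: [1.9, -2.8, -1.8]
opening: 0.271
```

```bash
python3 -c "
from h import *
rem(507.5,148.1,109,.191)"
```

```text
t 3.45 pos [508.4 149.6 111.7] rpy [ 3.1393 -0.0036  0.1916] F [ 1.9 -2.8 -1.8] open 0.271
tool delta mm now [-1.2  1.3  2.7] at target orient [-1.2  1.3  2.7] turn deg [ 0.13 -0.21  0.03]
```

Emit:
servo_tool(
  plan=[
    [0,0,0,0,0,0,0],
    [0,0,0,0,0,0,0],
  ],
)

```text
t: 3.62
eef_pos: [508.5, 149.1, 111.7]
tcp_rot: [3.139, -0.004, 0.192]
ft_force: [0.9, -2.4, -0.6]
opening: 0.267
```

```bash
python3 -c "
from h import *
rem(507.5,148.1,109,.191)
b=grab('side',2)['img'][130:290,200:360]
cv2.imwrite('pics/c2.png',cv2.resize(b,None,fx=3.7,fy=3.7,interpolation=2))"
```

```text
t 3.62 pos [508.5 149.1 111.7] rpy [ 3.1386 -0.0036  0.1915] F [ 0.9 -2.4 -0.6] open 0.267
tool delta mm now [-1.2  0.8  2.7] at target orient [-1.2  0.8  2.7] turn deg [ 0.17 -0.21  0.03]
```

View pics/c2.png

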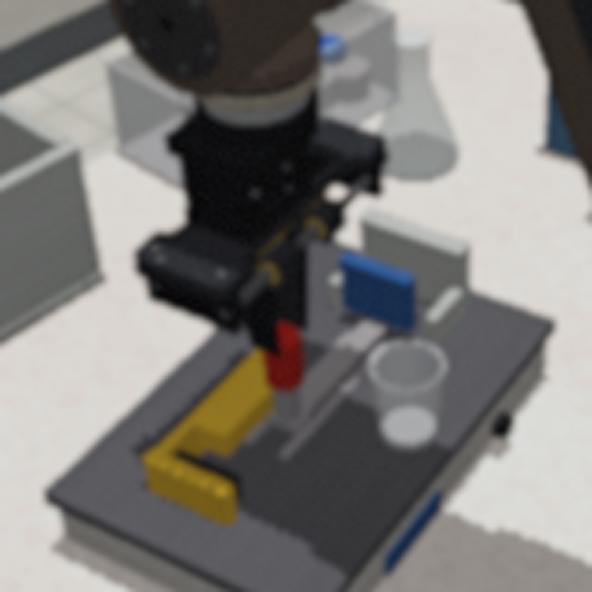

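The side crop shows the fingers closed on the red knob (crop 285,355), still in line. Now I'll pull and watch the force.

Emit:
servo_tool(
  plan=[
    [0,-0.007,0,0,0,0,0],
    [0,-0.008,0,0,0,0,0],
    [0,-0.008,0,0,0,0,0],
    [0,-0.008,0,0,0,0,0],
    [0,-0.008,0,0,0,0,0],
    [0,0,0,0,0,0,0],
  ],
)

```text
t: 4.17
eef_pos: [501.2, 186.4, 111.7]
tcp_rot: [3.135, -0.003, 0.191]
ft_force: [1.8, -4.4, 0.2]
opening: 0.268
```

```bash
cat > pull.py <<'E'
from h import *
from cell import env
s=env.state();d=s["eef_pos"][:2]-np.array([508.5,149.1])
print("t",s["t"],"along x'",(d@XP).round(2),"y'",(d@YP).round(2),"z",s["eef_pos"][2].round(1),"F x'y'z",(s["ft_force"][:2]@XP).round(2),(s["ft_force"][:2]@YP).round(2),s["ft_force"][2].round(1),"rpy",s["tcp_rot"].round(3),"open",s["opening"].round(3))
E
python3 pull.py
```

```text
Traceback (most recent call last):
  File "pull.py", line 4, in <module>
    print("t",s["t"],"along x'",(d@XP).round(2),"y'",(d@YP).round(2),"z",s["eef_pos"][2].round(1),"F x'y'z",(s["ft_force"][:2]@XP).round(2),(s["ft_force"][:2]@YP).round(2),s["ft_force"][2].round(1),"rpy",s["tcp_rot"].round(3),"open",s["opening"].round(3))
                                                                                                                                                                                                                                         ^^^^^^^^^^^^^^^^^^
AttributeError: 'float' object has no attribute 'round'
```

Emit:
servo_tool(
  plan=[
    [0,-0.006,0,0,0,0,0],
    [0,-0.006,0,0,0,0,0],
    [0,0,0,0,0,0,0],
  ],
)

```text
t: 4.42
eef_pos: [499.1, 197.0, 111.7]
tcp_rot: [3.133, -0.002, 0.191]
ft_force: [1.2, -5.2, -0.3]
opening: 0.272
```

```bash
sed -i 's/s\["opening"\].round(3)/s["opening"]/' pull.py; python3 pull.py
```

```text
t 4.4167 along x' -0.12 y' 48.86 z 111.7 F x'y'z 0.22 -5.39 -0.3 rpy [ 3.133e+00 -2.000e-03  1.910e-01] open 0.2717359910993496
```

Emit:
servo_tool(
  plan=[
    [0,-0.003,0,0,0,0,0],
    [0,0,0,0,0,0,0],
  ],
)

```text
t: 4.58
eef_pos: [498.7, 198.9, 111.6]
tcp_rot: [3.132, -0.002, 0.192]
ft_force: [0.9, -5.5, -0.1]
opening: 0.27
```

```bash
python3 pull.py
```

```text
t 4.5833 along x' -0.15 y' 50.76 z 111.6 F x'y'z -0.16 -5.53 -0.1 rpy [ 3.132e+00 -2.000e-03  1.920e-01] open 0.27037005663388597
```

Emit:
servo_tool(
  plan=[
    [0,-0.003,0,0,0,0,0],
    [0,0,0,0,0,0,0],
  ],
)

```text
t: 4.75
eef_pos: [498.4, 200.5, 111.7]
tcp_rot: [3.131, -0.002, 0.192]
ft_force: [1.3, -5.2, -0.5]
opening: 0.268
```

Emit:
servo_tool(
  plan=[
    [0,-0.003,0,0,0,0,0],
    [0,0,0,0,0,0,0],
  ],
)

```text
t: 4.92
eef_pos: [498.1, 202.0, 111.7]
tcp_rot: [3.13, -0.002, 0.192]
ft_force: [1.3, -5.4, -0.6]
opening: 0.267
```

Emit:
servo_tool(
  plan=[
    [0,-0.003,0,0,0,0,0],
    [0,0,0,0,0,0,0],
  ],
)

```text
t: 5.08
eef_pos: [497.8, 203.4, 111.7]
tcp_rot: [3.129, -0.001, 0.191]
ft_force: [0.7, -5.2, 0.9]
opening: 0.269
```

```bash
python3 pull.py
```

```text
t 5.0833 along x' -0.15 y' 55.38 z 111.7 F x'y'z -0.32 -5.28 0.9 rpy [ 3.129e+00 -1.000e-03  1.910e-01] open 0.2692483162470547
```

Emit:
servo_tool(
  plan=[
    [0,-0.003,0,0.3,0,0,0],
    [0,-0.002,0,0,0,0,0],
  ],
)

```text
t: 5.25
eef_pos: [497.2, 206.6, 111.6]
tcp_rot: [3.134, -0.001, 0.191]
ft_force: [0.9, -6.2, -1.5]
opening: 0.268
```

Emit:
servo_tool(
  plan=[
    [0,-0.003,0,0.3,0,0,0],
    [0,0,0,0,0,0,0],
  ],
)

```text
t: 5.42
eef_pos: [496.9, 208.2, 111.6]
tcp_rot: [3.138, -0.001, 0.191]
ft_force: [1.2, -5.8, 0.3]
opening: 0.267
```

Emit:
servo_tool(
  plan=[
    [0,-0.003,0,0,0,0,0],
    [0,0,0,0,0,0,0],
  ],
)

```text
t: 5.58
eef_pos: [496.6, 209.5, 111.7]
tcp_rot: [3.137, -0.0, 0.191]
ft_force: [1.0, -6.5, 0.4]
opening: 0.272
```

```bash
python3 pull.py
```

```text
t 5.5833 along x' -0.22 y' 61.56 z 111.7 F x'y'z -0.29 -6.58 0.4 rpy [ 3.137 -0.     0.191] open 0.2715599314418323
```

Emit:
servo_tool(
  plan=[
    [0,-0.0025,0,0.2,0,0,0],
    [0,0,0,0,0,0,0],
  ],
)

```text
t: 5.75
eef_pos: [496.4, 210.3, 111.6]
tcp_rot: [3.139, 0.0, 0.191]
ft_force: [2.0, -6.2, 0.1]
opening: 0.267
```

Emit:
servo_tool(
  plan=[
    [0,-0.0025,0,0,0,0,0],
    [0,0,0,0,0,0,0],
  ],
)

```text
t: 5.92
eef_pos: [496.3, 211.1, 111.7]
tcp_rot: [3.138, 0.0, 0.191]
ft_force: [1.0, -6.2, 0.2]
opening: 0.267
```

```bash
python3 pull.py
```

```text
t 5.9167 along x' -0.24 y' 63.2 z 111.7 F x'y'z -0.2 -6.24 0.2 rpy [3.138 0.    0.191] open 0.2665178850099813
```

Emit:
servo_tool(
  plan=[
    [0,-0.003,0,0,0,0,0],
    [0,-0.002,0,0,0,0,0],
  ],
)

```text
t: 6.08
eef_pos: [495.7, 214.1, 111.7]
tcp_rot: [3.136, 0.001, 0.191]
ft_force: [1.2, -6.1, 1.5]
opening: 0.268
```

```bash
python3 pull.py
```

```text
t 6.0833 along x' -0.24 y' 66.2 z 111.7 F x'y'z -0.02 -6.23 1.5 rpy [3.136e+00 1.000e-03 1.910e-01] open 0.2684972769850656
```

Emit:
servo_tool(
  plan=[
    [0,-0.003,0,0,0,0,0],
  ],
)

```text
t: 6.17
eef_pos: [495.3, 216.0, 111.6]
tcp_rot: [3.136, 0.001, 0.191]
ft_force: [0.8, -7.8, 0.6]
opening: 0.271
```

```bash
python3 pull.py
```

```text
t 6.1667 along x' -0.24 y' 68.22 z 111.6 F x'y'z -0.7 -7.83 0.6 rpy [3.136e+00 1.000e-03 1.910e-01] open 0.27101278184511624
```

Emit:
servo_tool(
  plan=[
    [0,-0.002,0,0,0,0,0],
  ],
)

```text
t: 6.25
eef_pos: [495.0, 217.2, 111.6]
tcp_rot: [3.135, 0.001, 0.191]
ft_force: [2.2, -10.4, 0.6]
opening: 0.266
```

```bash
python3 pull.py
```

```text
t 6.25 along x' -0.29 y' 69.4 z 111.6 F x'y'z 0.21 -10.67 0.6 rpy [3.135e+00 1.000e-03 1.910e-01] open 0.2660557453005292
```

Emit:
servo_tool(
  plan=[
    [0,-0.002,0,0,0,0,0],
  ],
)

```text
t: 6.33
eef_pos: [494.9, 217.6, 111.6]
tcp_rot: [3.133, 0.002, 0.191]
ft_force: [4.4, -16.0, 0.9]
opening: 0.269
```

```bash
python3 pull.py
```

```text
t 6.3333 along x' -0.3 y' 69.85 z 111.6 F x'y'z 1.28 -16.5 0.9 rpy [3.133e+00 2.000e-03 1.910e-01] open 0.26866019591955087
```

The end stop was felt at about 69 mm. I'll back off 2 mm to the middle of the window, then shift sideways.

Emit:
servo_tool(
  plan=[
    [0,0.001,0,0.3,0,0,0],
    [0.002,0.0005,0,0,0,0,0],
    [0.004,-0.0008,0,0,0,0,0],
  ],
)

```text
t: 6.58
eef_pos: [500.8, 215.1, 111.6]
tcp_rot: [3.136, 0.004, 0.191]
ft_force: [0.1, -6.8, 1.3]
opening: 0.268
```

```bash
python3 pull.py
```

```text
t 6.5833 along x' 4.96 y' 66.26 z 111.6 F x'y'z -1.18 -6.68 1.3 rpy [3.136 0.004 0.191] open 0.26817695026322796
```

Emit:
servo_tool(
  plan=[
    [0.005,-0.0015,0,0,0,0,0],
    [0.005,-0.001,0,0,0,0,0],
  ],
)

```text
t: 6.75
eef_pos: [510.2, 217.4, 111.6]
tcp_rot: [3.134, 0.005, 0.191]
ft_force: [0.2, -6.7, 1.4]
opening: 0.27
```

```bash
python3 pull.py
```

```text
t 6.75 along x' 14.68 y' 66.77 z 111.6 F x'y'z -1.05 -6.62 1.4 rpy [3.134 0.005 0.191] open 0.26956667923615163
```

Emit:
servo_tool(
  plan=[
    [0.004,-0.001,0,0,0,0,0],
    [0.002,-0.001,0,0,0,0,0],
  ],
)

```text
t: 6.92
eef_pos: [516.5, 218.7, 111.6]
tcp_rot: [3.133, 0.006, 0.191]
ft_force: [0.2, -7.0, 2.4]
opening: 0.266
```

```bash
python3 pull.py
```

```text
t 6.9167 along x' 21.07 y' 66.78 z 111.6 F x'y'z -1.12 -6.88 2.4 rpy [3.133 0.006 0.191] open 0.2656844920268552
```

Emit:
servo_tool(
  plan=[
    [0.002,-0.001,0,0,0,0,0],
    [0.001,0.001,0,0,0,0,0],
  ],
)

```text
t: 7.08
eef_pos: [517.6, 217.1, 111.5]
tcp_rot: [3.131, 0.012, 0.191]
ft_force: [-5.7, -7.6, 5.5]
opening: 0.268
```

```bash
python3 pull.py
```

```text
t 7.0833 along x' 21.83 y' 65.05 z 111.5 F x'y'z -7.06 -6.33 5.5 rpy [3.131 0.012 0.191] open 0.26773536721875857
```

Emit:
servo_tool(
  plan=[
    [0,0.0015,0,0.2,0,0,0],
    [0,0.001,0,0,0,0,0],
    [0,0,0,0,0,0,0],
  ],
)

```text
t: 7.33
eef_pos: [517.3, 216.6, 111.7]
tcp_rot: [3.141, 0.013, 0.188]
ft_force: [-0.5, -1.1, -0.5]
opening: 0.271
```

```bash
python3 pull.py
```

```text
t 7.3333 along x' 21.46 y' 64.56 z 111.7 F x'y'z -0.72 -1.02 -0.5 rpy [3.141 0.013 0.188] open 0.2705796666089434
```

The knob is fully in, and the spring load has passed to the notch wall. I'll open, lift, and head for the bottle.

Emit:
servo_tool(
  plan=[
    [0,0,0,0,0,0,65],
    [0,0,0,0,0,0,65],
    [0,0,0,0,0,0,65],
    [0,0,0,0,0,0,65],
  ],
)

```text
t: 7.67
eef_pos: [517.4, 216.4, 111.6]
tcp_rot: [-3.141, 0.013, 0.188]
ft_force: [-0.3, -0.4, -1.2]
opening: 0.493
```

Emit:
servo_tool(
  plan=[
    [0,0,-0.02,0,-0.7,0,100],
    [0,0,-0.03,0,0,0,100],
    [0,0,-0.03,0,0,0,100],
    [0,0,-0.03,0,0,0,100],
    [0,0,-0.01,0,0,0,100],
  ],
)

```text
t: 8.08
eef_pos: [518.7, 215.9, 233.1]
tcp_rot: [-3.141, 0.034, 0.187]
ft_force: [0.1, -0.4, 0.8]
opening: 0.844
```

```bash
python3 -c "
from h import *
rem(408,-290,220,-.165)"
```

```text
t 8.08 pos [518.7 215.9 233.1] rpy [-3.1414  0.0336  0.1875] F [ 0.1 -0.4  0.8] open 0.844
tool delta mm now [-202.5  476.4   19.8] at target orient [-26.1 517.2  13.1] turn deg [ 0.33  1.91 20.19]
```

```bash
python3 -c "
from h import *
c=grab('top',3);s=grab('side',3)
m,ce,st=mask(c,lambda h,s,v:(s<60)&(v>150),(407,238,426,257));print('cap',ce,st)
a=c['img'][150:300,200:450];b=s['img'][130:300,210:480]
a=cv2.resize(a,(720,432),interpolation=2)[:,:400] if 0 else cv2.resize(a,None,fx=2,fy=2,interpolation=2);b=cv2.resize(b,(500,315),interpolation=2)
cv2.imwrite('pics/c3.png',np.vstack([a[:285],b]))"
```

```text
cap [417.11167513 247.78172589] [409 241  17  16 197]
```

View pics/c3.png

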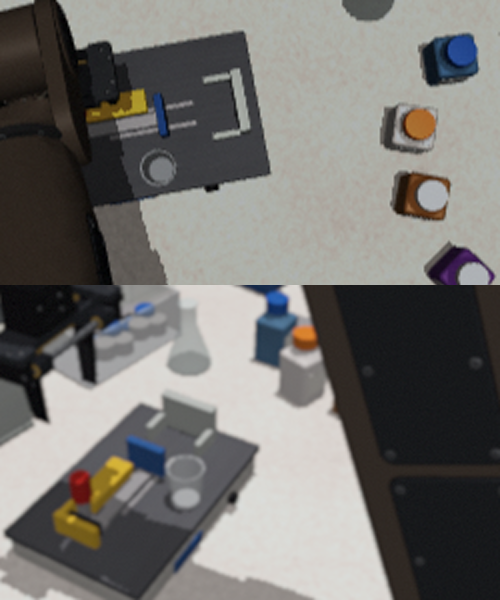

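The picture shows the clamp latched: the red knob is in the notch (lower panel 80,487) and the blue jaw is drawn back (top panel 160,115). The amber bottle with the white cap stands at (430,196), and the jaw and cheeks are in plain view. I'll measure the nest and the bottle from this image.

```bash
python3 -c "
from h import *
c=pickle.load(open('top3.pkl','rb'))
O=np.array([516.1,104.6])
sh=lambda X:((X[:2]-O)@np.array([XP,YP]).T).round(1)
m,ce,st=mask(c,lambda h,s,v:(v>125)&(s<60),(294,178,328,224));print(ce,st)
# fixed jaw top: points, cheeks
ys,xs=np.nonzero(m)
P=np.array([sh(ray(c,(x,y),120)) for x,y in zip(xs,ys)]);j=P[P[:,1]<-114];print('jaw x range',np.percentile(j[:,0],[1,99]),'y',np.percentile(j[:,1],[2,50,98]))
Q=np.array([sh(ray(c,(x,y),85)) for x,y in zip(xs,ys)]);q=Q[(Q[:,1]>-100)&(Q[:,1]<-80)]
a=q[q[:,0]>0];b=q[q[:,0]<0];print('cheeks x',np.percentile(a[:,0],[2,50,98]),np.percentile(b[:,0],[2,50,98]),'mid',(np.median(a[:,0])+np.median(b[:,0]))/2)
for nm,roi,f in(('amber',(396,234,430,262),lambda h,s,v:((h<22)&(s>140))|((s<60)&(v>150)&0)),):
  m,_,st=mask(c,f,roi);m=cv2.morphologyEx(m,cv2.MORPH_CLOSE,np.ones((3,3)))
  H=cv2.convexHull(max(cv2.findContours(m,0,2)[0],key=cv2.contourArea));r=cv2.minAreaRect(H);print(r,st);print([ray(c,p,90).round(1)[:2] for p in cv2.approxPolyDP(H,1.2,True)[:,0]])
m,_,_=mask(c,lambda h,s,v:(h>95)&(h<130)&(s>100),(270,190,295,225));r=cv2.minAreaRect(max(cv2.findContours(m,0,2)[0],key=cv2.contourArea));print('blue jaw',sh(ray(c,r[0],120)),r)
cap=ray(c,(417.1,247.8),130);print('cap',cap)
"
```

```text
[316.79262673 200.359447  ] [302 184  23  35 217]
jaw x range [-40.65  44.85] y [-130.8 -124.2 -117.5]
cheeks x [41.26  44.6   48.204] [-43.33 -39.85 -35.87] mid 2.375
((410.9189453125, 247.51351928710938), (24.22618865966797, 20.483083724975586), 8.972626686096191) [398 237  25  23 246]
[array([ 436.2, -253.3]), array([ 436.8, -293.7]), array([ 391. , -313.5]), array([ 376.7, -307.6]), array([ 387.3, -244.4])]
blue jaw [ 0.  -9.3] ((280.0436096191406, 207.08056640625), (22.186594009399414, 4.808060646057129), 79.99201965332031)
cap [ 407.44250816 -291.55647623  130.        ]
```

Emit:
servo_tool(
  plan=[
    [0,0.035,0,0.3,1.9,6.7,100],
    [-0.005,0.041,0,0,0,6.7,100],
    [-0.005,0.041,0,0,0,6.7,100],
    [-0.005,0.041,0,0,0,0,100],
    [-0.005,0.041,0,0,0,0,100],
    [-0.005,0.041,0,0,0,0,100],
    [-0.005,0.041,0,0,0,0,100],
    [0,0.041,0,0,0,0,100],
  ],
)

```text
t: 8.85
eef_pos: [455.9, -98.3, 219.6]
tcp_rot: [-3.138, 0.013, -0.171]
ft_force: [1.9, 0.6, 0.3]
opening: 1.002
```

```bash
python3 -c "
from h import *
rem(408,-290,200,-.165)"
```

```text
t 8.85 pos [455.9 -98.3 219.6] rpy [-3.1377  0.0126 -0.1707] F [1.9 0.6 0.3] open 1.002
tool delta mm now [-14.4 197.1  19. ] at target orient [-15.8 197.   19.6] turn deg [-0.22  0.72 -0.33]
```

Emit:
servo_tool(
  plan=[
    [-0.003,0.041,0,-0.2,0.7,0,100],
    [-0.003,0.041,0,0,0,0,100],
    [-0.003,0.041,0,0,0,0,100],
    [-0.003,0.041,0.01,0,0,0,100],
    [-0.003,0.025,0.01,0,0,0,100],
    [0,0,0,0,0,0,100],
    [0,0,0,0,0,0,100],
  ],
)

```text
t: 9.43
eef_pos: [400.8, -288.8, 190.2]
tcp_rot: [-3.137, 0.01, -0.178]
ft_force: [-0.0, 0.2, -1.1]
opening: 0.998
```

```bash
python3 -c "
from h import *
rem(407.5,-290.5,59,-.165)"
```

```text
t 9.43 pos [ 400.8 -288.8  190.2] rpy [-3.137   0.01   -0.1784] F [-0.   0.2 -1.1] open 0.998
tool delta mm now [  8.2   1.1 131.1] at target orient [  6.8   0.6 131.2] turn deg [-0.27  0.57 -0.77]
```

Emit:
servo_tool(
  plan=[
    [0.007,0.001,0.015,-0.3,0.6,-0.8,100],
    [0,0,0.025,0,0,0,100],
    [0,0,0.025,0,0,0,100],
    [0,0,0,0,0,0,100],
  ],
)

```text
t: 9.77
eef_pos: [407.6, -288.2, 121.6]
tcp_rot: [-3.141, -0.0, -0.164]
ft_force: [-0.5, -0.5, -0.5]
opening: 0.999
```

```bash
python3 -c "
from h import *
rem(407.5,-290.5,59,-.165)
b=np.hstack([grab('side',4)['img'][80:220,340:480],grab('top',4)['img'][180:320,350:490]])
cv2.imwrite('pics/c4.png',cv2.resize(b,None,fx=2.8,fy=2.8,interpolation=2))"
```

```text
t 9.77 pos [ 407.6 -288.2  121.6] rpy [-3.1414e+00 -1.0000e-04 -1.6350e-01] F [-0.5 -0.5 -0.5] open 0.999
tool delta mm now [ 0.3  2.3 62.6] at target orient [ 0.3  2.3 62.6] turn deg [-0.01 -0.01  0.09]
```

View pics/c4.png

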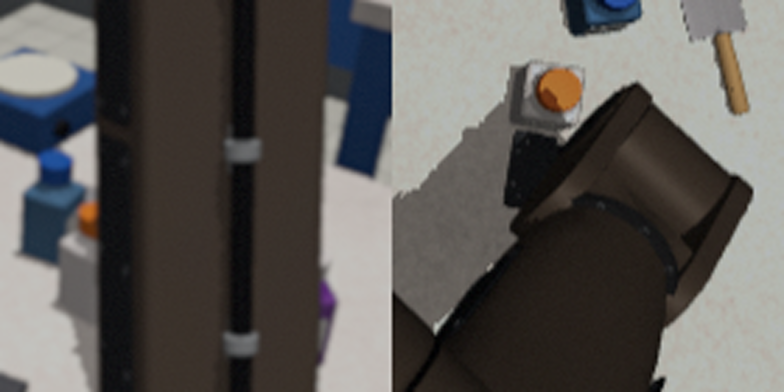

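Both views are blocked by the arm here: the amber bottle is hidden, and the white neighbour (right panel 550,95) is clear of the gripper body. The measured position agrees with the target, so I'll descend in two steps and watch the force.

Emit:
servo_tool(
  plan=[
    [0,0.0023,0.015,0,0,0,100],
    [0,0,0.015,0,0,0,100],
    [0,0,0,0,0,0,100],
  ],
)

```text
t: 10.12
eef_pos: [411.0, -291.8, 98.8]
tcp_rot: [3.136, -0.009, -0.161]
ft_force: [0.1, -0.3, -0.5]
opening: 0.996
```

Emit:
servo_tool(
  plan=[
    [0,0,0.015,0,0,0,100],
    [0,0,0.012,0,0,0,100],
    [0,0,0,0,0,0,100],
    [0,0,0,0,0,0,100],
  ],
)

```text
t: 10.45
eef_pos: [414.1, -292.6, 77.5]
tcp_rot: [3.132, -0.015, -0.159]
ft_force: [0.5, -0.6, 1.2]
opening: 0.998
```

```bash
python3 -c "
from h import *
rem(407.5,-290.5,59,-.165)"
```

```text
t 10.45 pos [ 414.1 -292.6   77.5] rpy [ 3.1322 -0.0149 -0.1589] F [ 0.5 -0.6  1.2] open 0.998
tool delta mm now [-7.1 -1.2 18.4] at target orient [-6.9 -1.  18.5] turn deg [ 0.54 -0.86  0.35]
```

Emit:
servo_tool(
  plan=[
    [-0.008,-0.001,0.01,0.5,-0.9,0.3,100],
    [-0.001,0,0.009,0,0,0,100],
    [0,0,0,0,0,0,100],
    [0,0,0,0,0,0,100],
  ],
)

```text
t: 10.78
eef_pos: [405.9, -290.8, 60.3]
tcp_rot: [3.139, -0.002, -0.164]
ft_force: [-1.0, 0.0, 0.8]
opening: 0.999
```

```bash
python3 -c "
from h import *
rem(407.5,-290.5,59,-.165)"
```

```text
t 10.78 pos [ 405.9 -290.8   60.3] rpy [ 3.1392e+00 -1.6000e-03 -1.6430e-01] F [-1.   0.   0.8] open 0.999
tool delta mm now [ 1.5 -0.5  1.4] at target orient [ 1.5 -0.5  1.3] turn deg [ 0.13 -0.09  0.04]
```

Emit:
servo_tool(
  plan=[
    [0.0015,0,0,0,0,0,80],
    [0,0,0,0,0,0,0],
    [0,0,0,0,0,0,0],
    [0,0,0,0,0,0,0],
    [0,0,0,0,0,0,0],
    [0,0,0,0,0,0,0],
    [0,0,0,0,0,0,0],
  ],
)

```text
t: 11.37
eef_pos: [407.7, -291.0, 61.0]
tcp_rot: [3.139, -0.002, -0.165]
ft_force: [-0.5, 0.1, -0.4]
opening: 0.643
```

```bash
python3 -c "
from h import *
rem(407.5,-290.5,60,-.165)"
```

```text
t 11.37 pos [ 407.7 -291.    61. ] rpy [ 3.1394e+00 -1.8000e-03 -1.6460e-01] F [-0.5  0.1 -0.4] open 0.643
tool delta mm now [-0.3 -0.5  1. ] at target orient [-0.3 -0.5  1. ] turn deg [ 0.13 -0.11  0.02]
```

Emit:
servo_tool(
  plan=[
    [0,0,-0.012,0,0,0,0],
    [0,0,-0.025,0,0,0,0],
    [0,0,-0.035,0,0,0,0],
    [0,0,-0.035,0,0,0,0],
    [0,0,-0.035,0,0,0,0],
    [0,0,-0.015,0,0,0,0],
    [0,0,0,0,0,-3.5,0],
    [0,0,0,0,0,-6.9,0],
  ],
)

```text
t: 12.03
eef_pos: [405.4, -289.2, 222.6]
tcp_rot: [-3.139, 0.005, 0.018]
ft_force: [-0.0, -0.4, -3.7]
opening: 0.641
```

Emit:
servo_tool(
  plan=[
    [0,0,0,0,0,-6.9,0],
    [0,0,0,0,0,-6.9,0],
    [0,0,0,0,0,-6.9,0],
    [0,0,0,0,0,-6.9,0],
    [0,0,0,0,0,-6.9,0],
    [0,0,0,0,0,-6.9,0],
    [0,0,0,0,0,-6.9,0],
    [0,0,0,0,0,-6.9,0],
  ],
)

```text
t: 12.7
eef_pos: [403.2, -287.6, 220.4]
tcp_rot: [-3.13, 0.0, 1.02]
ft_force: [0.7, 0.1, -4.0]
opening: 0.645
```

```bash
python3 -c "
from h import *
rem(533.2,22.9,215,1.762)"
```

```text
t 12.7 pos [ 403.2 -287.6  220.4] rpy [-3.1302e+00  2.0000e-04  1.0199e+00] F [ 0.7  0.1 -4. ] open 0.645
tool delta mm now [332.7 -51.7   5.9] at target orient [280.2 186.7   5.4] turn deg [ -0.63  -0.23 -42.52]
```

Emit:
servo_tool(
  plan=[
    [0,0,0,0,0,-6.9,0],
    [0,0,0,0,0,-6.9,0],
    [0,0,0,0,0,-6.9,0],
    [0,0,0,0,0,-6.9,0],
    [0,0,0,0,0,-6.9,0],
    [0,0,0,0,0,-4,0],
    [0,0,0,0,0,0,0],
  ],
)

```text
t: 13.28
eef_pos: [400.9, -286.0, 217.0]
tcp_rot: [-3.127, -0.013, 1.725]
ft_force: [-0.4, -0.4, -4.2]
opening: 0.642
```

```bash
python3 -c "
from h import *
rem(533.2,22.9,215,1.762)"
```

```text
t 13.28 pos [ 400.9 -286.   217. ] rpy [-3.1274 -0.013   1.7249] F [-0.4 -0.4 -4.2] open 0.642
tool delta mm now [284.9 178.3   3.1] at target orient [278.2 188.6   2. ] turn deg [-0.8  -0.76 -2.12]
```

Emit:
servo_tool(
  plan=[
    [0.016,0.011,0,-0.8,-0.8,-2.1,0],
    [0.03,0.0203,0,0,0,0,0],
    [0.03,0.0203,0,0,0,0,0],
    [0.03,0.0203,0,0,0,0,0],
    [0.03,0.0203,0,0,0,0,0],
    [0.03,0.0203,0,0,0,0,0],
    [0.03,0.0203,0,0,0,0,0],
    [0.03,0.0203,0,0,0,0,0],
  ],
)

```text
t: 13.95
eef_pos: [512.1, -31.6, 214.1]
tcp_rot: [-3.138, 0.001, 1.73]
ft_force: [1.0, -0.8, -3.1]
opening: 0.639
```

Emit:
servo_tool(
  plan=[
    [0.025,0.017,0,0,0,0,0],
    [0.015,0.01,0,0,0,0,0],
    [0.005,0.003,0,0,0,0,0],
    [0,0,0,0,0,0,0],
    [0,0,0,0,0,0,0],
  ],
)

```text
t: 14.37
eef_pos: [535.8, 26.4, 211.9]
tcp_rot: [-3.135, -0.001, 1.725]
ft_force: [-0.8, -0.0, -3.8]
opening: 0.642
```

```bash
python3 -c "
from h import *
rem(533.2,22.9,200,1.762)"
```

```text
t 14.37 pos [535.8  26.4 211.9] rpy [-3.1349e+00 -8.0000e-04  1.7250e+00] F [-0.8 -0.  -3.8] open 0.642
tool delta mm now [-3.  -3.  11.9] at target orient [-2.9 -3.2 11.9] turn deg [-0.38 -0.05 -2.12]
```

Emit:
servo_tool(
  plan=[
    [-0.003,-0.003,0.005,-0.4,0,-2.2,0],
    [0,0,0,0,0,0,0],
    [0,0,0,0,0,0,0],
  ],
)

```text
t: 14.62
eef_pos: [532.1, 20.1, 206.7]
tcp_rot: [-3.141, -0.001, 1.759]
ft_force: [0.7, 0.5, -4.0]
opening: 0.643
```

```bash
python3 -c "
from h import *
rem(533.2,22.9,200,1.762)
b=grab('side',5)['img'][90:260,220:420]
cv2.imwrite('pics/c5.png',cv2.resize(b,None,fx=3.5,fy=3.5,interpolation=2))"
```

```text
t 14.62 pos [532.1  20.1 206.7] rpy [-3.1408e+00 -6.0000e-04  1.7587e+00] F [ 0.7  0.5 -4. ] open 0.643
tool delta mm now [2.5 1.6 6.7] at target orient [2.5 1.6 6.7] turn deg [-0.05 -0.04 -0.19]
```

View pics/c5.png

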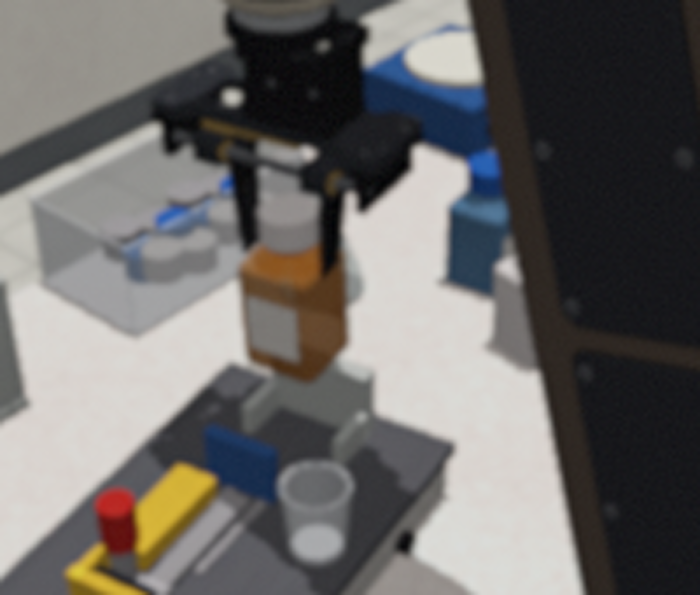

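The side crop shows the amber bottle upright in the grip above the nest, with its face parallel to the jaw and a clear way down between the cheeks. I'll lower it in stages.

Emit:
servo_tool(
  plan=[
    [0.005,0.0016,0.008,0,0,-0.2,0],
    [0,0,0.008,0,0,0,0],
    [0,0,0,0,0,0,0],
    [0,0,0,0,0,0,0],
  ],
)

```text
t: 15.0
eef_pos: [532.7, 24.3, 189.4]
tcp_rot: [-3.141, -0.0, 1.757]
ft_force: [-0.2, 0.5, -4.2]
opening: 0.643
```

```bash
python3 -c "
from h import *
rem(532.7,25.4,121,1.762)"
```

```text
t 15.0 pos [532.7  24.3 189.4] rpy [-3.1409e+00 -3.0000e-04  1.7574e+00] F [-0.2  0.5 -4.2] open 0.643
tool delta mm now [ 1.   0.2 68.4] at target orient [ 1.1  0.2 68.4] turn deg [-0.04 -0.02 -0.26]
```

Emit:
servo_tool(
  plan=[
    [0.001,0,0.01,0,0,-0.3,0],
    [0,0,0.014,0,0,0,0],
    [0,0,0.014,0,0,0,0],
    [0,0,0.006,0,0,0,0],
    [0,0,0,0,0,0,0],
    [0,0,0,0,0,0,0],
  ],
)

```text
t: 15.5
eef_pos: [532.6, 25.8, 141.8]
tcp_rot: [-3.141, -0.0, 1.764]
ft_force: [0.5, 0.0, -3.7]
opening: 0.64
```

```bash
python3 -c "
from h import *
rem(532.7,25.4,121,1.762)"
```

```text
t 15.5 pos [532.6  25.8 141.8] rpy [-3.1408e+00 -3.0000e-04  1.7639e+00] F [ 0.5  0.  -3.7] open 0.64
tool delta mm now [-0.4  0.  20.8] at target orient [-0.4  0.  20.8] turn deg [-0.04 -0.02  0.11]
```

Emit:
servo_tool(
  plan=[
    [0,0,0.008,0,0,0,0],
    [0,0,0.005,0,0,0,0],
    [0,0,0,0,0,0,0],
    [0,0,0,0,0,0,0],
  ],
)

```text
t: 15.83
eef_pos: [533.4, 25.8, 128.7]
tcp_rot: [3.14, 0.0, 1.764]
ft_force: [-0.2, -0.0, -3.6]
opening: 0.646
```

Emit:
servo_tool(
  plan=[
    [-0.002,0,0,0,0,0,0],
    [0,0,0,0,0,0,0],
  ],
)

```text
t: 16.0
eef_pos: [534.0, 23.7, 129.0]
tcp_rot: [3.14, 0.0, 1.764]
ft_force: [-0.1, 0.2, -3.9]
opening: 0.644
```

Emit:
servo_tool(
  plan=[
    [-0.002,0,0,0,0,0,0],
    [0,0,0,0,0,0,0],
  ],
)

```text
t: 16.17
eef_pos: [534.4, 21.9, 129.4]
tcp_rot: [3.139, -0.0, 1.764]
ft_force: [0.3, 1.9, -5.8]
opening: 0.641
```

```bash
python3 -c "
from h import *
rem(532.7,25.4,121,1.762)"
```

```text
t 16.17 pos [534.4  21.9 129.4] rpy [ 3.1393e+00 -1.0000e-04  1.7642e+00] F [ 0.3  1.9 -5.8] open 0.641
tool delta mm now [ 3.8 -1.   8.4] at target orient [ 3.8 -1.   8.4] turn deg [ 0.13 -0.    0.12]
```

Emit:
servo_tool(
  plan=[
    [0.0008,0,0.003,0,0,0,0],
    [0,0,0.003,0,0,0,0],
    [0,0,0,0,0,0,0],
  ],
)

```text
t: 16.42
eef_pos: [534.6, 22.6, 123.4]
tcp_rot: [3.138, 0.0, 1.764]
ft_force: [0.2, -0.0, -4.1]
opening: 0.643
```

```bash
python3 -c "
from h import *
rem(534.2,22.7,121,1.762)"
```

```text
t 16.42 pos [534.6  22.6 123.4] rpy [3.1380e+00 2.0000e-04 1.7639e+00] F [ 0.2 -0.  -4.1] open 0.643
tool delta mm now [ 0.1 -0.3  2.4] at target orient [ 0.1 -0.3  2.4] turn deg [0.21 0.01 0.11]
```

Emit:
servo_tool(
  plan=[
    [0,0,0.002,0,0,0,0],
    [0,0,0,0,0,0,0],
  ],
)

```text
t: 16.58
eef_pos: [534.6, 22.7, 121.1]
tcp_rot: [3.138, 0.0, 1.764]
ft_force: [0.6, 0.2, -4.0]
opening: 0.645
```

```bash
python3 -c "
from h import *
rem(534.2,22.7,121,1.762)"
```

```text
t 16.58 pos [534.6  22.7 121.1] rpy [3.138e+00 2.000e-04 1.764e+00] F [ 0.6  0.2 -4. ] open 0.645
tool delta mm now [ 0.1 -0.4  0.1] at target orient [ 0.1 -0.4  0.1] turn deg [0.21 0.01 0.11]
```

Still hanging, so I'll feel for the deck in 1 mm steps.

Emit:
servo_tool(
  plan=[
    [0,0,0.0012,0.2,0,0.1,0],
    [0,0,0,0,0,0,0],
  ],
)

```text
t: 16.75
eef_pos: [534.9, 22.8, 121.2]
tcp_rot: [3.141, 0.0, 1.762]
ft_force: [0.2, 0.1, -4.4]
opening: 0.644
```

Emit:
servo_tool(
  plan=[
    [0,0,0.0012,0,0,0,0],
    [0,0,0,0,0,0,0],
  ],
)

```text
t: 16.92
eef_pos: [534.9, 22.8, 121.2]
tcp_rot: [3.14, 0.001, 1.762]
ft_force: [-0.3, -0.4, -4.2]
opening: 0.64
```

Emit:
servo_tool(
  plan=[
    [0,0,0.002,0,0,0,0],
    [0,0,0.0015,0,0,0,0],
  ],
)

```text
t: 17.08
eef_pos: [534.9, 22.8, 120.7]
tcp_rot: [3.139, 0.001, 1.763]
ft_force: [-9.7, 1.8, 21.7]
opening: 0.641
```

```bash
python3 -c "
from h import *
rem(534.2,22.7,120,1.762)"
```

```text
t 17.08 pos [534.9  22.8 120.7] rpy [3.1387e+00 1.4000e-03 1.7625e+00] F [-9.7  1.8 21.7] open 0.641
tool delta mm now [ 0.  -0.7  0.7] at target orient [ 0.  -0.7  0.7] turn deg [0.17 0.08 0.03]
```

Emit:
servo_tool(
  plan=[
    [0,0,-0.0005,0,0,0,0],
    [0,0,0,0,0,0,0],
  ],
)

```text
t: 17.25
eef_pos: [534.9, 22.7, 121.8]
tcp_rot: [3.138, 0.002, 1.762]
ft_force: [-0.3, 1.3, -2.7]
opening: 0.642
```

Emit:
servo_tool(
  plan=[
    [0,0,0,0,0,0,75],
    [0,0,0,0,0,0,90],
    [0,0,0,0,0,0,95],
    [0,0,0,0,0,0,95],
  ],
)

```text
t: 17.58
eef_pos: [535.6, 22.4, 121.5]
tcp_rot: [3.137, 0.003, 1.762]
ft_force: [0.3, -0.1, 0.3]
opening: 0.866
```

```bash
python3 -c "
from h import *
rem(534.2,22.7,120,1.762)"
```

```text
t 17.58 pos [535.6  22.4 121.5] rpy [3.1370e+00 2.5000e-03 1.7624e+00] F [ 0.3 -0.1  0.3] open 0.866
tool delta mm now [ 0.6 -1.3  1.5] at target orient [ 0.6 -1.3  1.5] turn deg [0.26 0.14 0.03]
```

Emit:
servo_tool(
  plan=[
    [0,-0.0012,-0.003,0,0,0,100],
    [0,0,-0.015,0,0,0,100],
    [0,0,-0.03,0,0,0,100],
    [0,0,-0.035,0,0,0,100],
    [0,0,-0.035,0,0,0,100],
    [0,0,-0.01,0,0,0,100],
    [0,0,0,0,0,3,100],
    [0,0,0,0,0,6.9,100],
  ],
)

```text
t: 18.25
eef_pos: [533.4, 21.9, 256.7]
tcp_rot: [3.137, 0.002, 1.589]
ft_force: [0.0, -0.2, 0.1]
opening: 1.001
```

Emit:
servo_tool(
  plan=[
    [0.015,0,0,0,0,6.9,65],
    [0.015,0,0,0,0,6.9,65],
    [0.015,0,0,0,0,6.9,65],
    [0.015,-0.015,0,0,0,6.9,65],
    [0.01,-0.02,0,0,0,6.9,65],
    [0,-0.02,0,0,0,6.9,65],
    [0,-0.02,0,0,0,6.9,65],
    [0,-0.02,0,0,0,6.9,65],
  ],
)

```text
t: 18.92
eef_pos: [471.7, 145.7, 258.2]
tcp_rot: [3.134, -0.006, 0.587]
ft_force: [0.4, 0.0, -0.2]
opening: 0.651
```

```bash
python3 -c "
from h import *
rem(517.4,216.4,200,.191)
b=grab('side',6)['img'][130:290,200:420]
cv2.imwrite('pics/c6.png',cv2.resize(b,None,fx=3.3,fy=3.3,interpolation=2))"
```

```text
t 18.92 pos [471.7 145.7 258.2] rpy [ 3.134  -0.0064  0.5871] F [ 0.4  0.  -0.2] open 0.651
tool delta mm now [ 76.8 -34.   58.4] at target orient [ 58.3 -60.8  58.2] turn deg [ 0.36 -0.45 22.69]
```

View pics/c6.png

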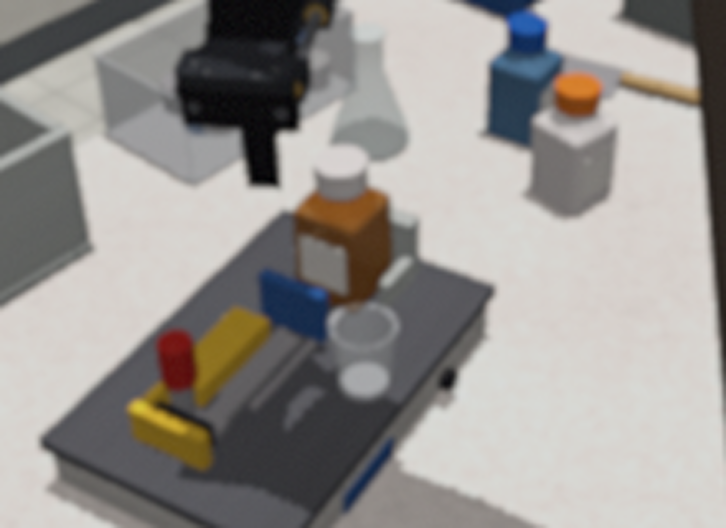

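The bottle stands upright in the nest, against the fixed jaw (crop 345,230). The knob is still latched in the notch (177,360), and the beaker and neighbours are untouched. Back to the knob.

Emit:
servo_tool(
  plan=[
    [0.01,-0.005,0,0.4,-0.4,6.9,65],
    [0.015,-0.01,0.01,0,0,6.9,65],
    [0.015,-0.015,0.015,0,0,6.9,65],
    [0.012,-0.015,0.015,0,0,2,65],
    [0.005,-0.008,0.01,0,0,0,65],
    [0,0,0,0,0,0,65],
    [0,0,0,0,0,0,65],
  ],
)

```text
t: 19.55
eef_pos: [505.6, 221.8, 209.5]
tcp_rot: [3.141, -0.005, 0.183]
ft_force: [0.3, 0.1, 0.3]
opening: 0.649
```

```bash
python3 -c "
from h import *
rem(517.4,216.4,170,.191)"
```

```text
t 19.55 pos [505.6 221.8 209.5] rpy [ 3.1415 -0.0047  0.1829] F [0.3 0.1 0.3] open 0.649
tool delta mm now [10.4  7.5 39.5] at target orient [10.5  7.6 39.5] turn deg [ 0.01 -0.27 -0.46]
```

Emit:
servo_tool(
  plan=[
    [0.01,0.0075,0.015,0,-0.3,-0.5,65],
    [0,0,0.02,0,0,0,65],
    [0,0,0.005,0,0,0,65],
    [0,0,0,0,0,0,65],
    [0,0,0,0,0,0,65],
  ],
)

```text
t: 19.97
eef_pos: [517.4, 213.2, 172.8]
tcp_rot: [3.141, -0.003, 0.198]
ft_force: [0.2, -0.2, 0.0]
opening: 0.651
```

```bash
python3 -c "
from h import *
rem(517.4,216.4,111,.191)"
```

```text
t 19.97 pos [517.4 213.2 172.8] rpy [ 3.1413e+00 -3.1000e-03  1.9830e-01] F [ 0.2 -0.2  0. ] open 0.651
tool delta mm now [ 0.5 -3.1 61.8] at target orient [ 0.6 -3.1 61.8] turn deg [ 0.02 -0.18  0.42]
```

Emit:
servo_tool(
  plan=[
    [0.0005,-0.003,0.012,0,-0.2,0.4,60],
    [0,0,0.016,0,0,0,60],
    [0,0,0.016,0,0,0,60],
    [0,0,0.008,0,0,0,60],
    [0,0,0,0,0,0,60],
    [0,0,0,0,0,0,60],
  ],
)

```text
t: 20.47
eef_pos: [518.7, 216.8, 122.5]
tcp_rot: [-3.141, -0.007, 0.19]
ft_force: [-0.5, 1.0, 1.3]
opening: 0.602
```

```bash
python3 -c "
from h import *
rem(517.4,216.4,111,.191)"
```

```text
t 20.47 pos [518.7 216.8 122.5] rpy [-3.1412 -0.0065  0.1905] F [-0.5  1.   1.3] open 0.602
tool delta mm now [-1.5  0.2 11.4] at target orient [-1.4  0.2 11.5] turn deg [-0.02 -0.37 -0.03]
```

Emit:
servo_tool(
  plan=[
    [-0.0015,0,0.011,0,-0.4,0,60],
    [0,0,0.001,0,0,0,40],
    [0,0,0,0,0,0,0],
    [0,0,0,0,0,0,0],
    [0,0,0,0,0,0,0],
    [0,0,0,0,0,0,0],
    [0,0,0,0,0,0,0],
    [0,0,0,0,0,0,0],
  ],
)

```text
t: 21.13
eef_pos: [518.2, 216.8, 111.7]
tcp_rot: [-3.141, -0.002, 0.191]
ft_force: [0.8, 0.5, -2.9]
opening: 0.266
```

```bash
python3 pull.py
```

```text
t 21.1333 along x' 22.4 y' 64.59 z 111.7 F x'y'z 0.93 0.35 -2.9 rpy [-3.141e+00 -2.000e-03  1.910e-01] open 0.26604653239792014
```

Emit:
servo_tool(
  plan=[
    [0,-0.0025,0,0,0,0,0],
    [0,-0.0015,0,0,0,0,0],
  ],
)

```text
t: 21.3
eef_pos: [517.7, 219.4, 111.6]
tcp_rot: [3.14, -0.002, 0.191]
ft_force: [1.1, -7.1, -1.1]
opening: 0.269
```

```bash
python3 pull.py
```

```text
t 21.3 along x' 22.41 y' 67.23 z 111.6 F x'y'z -0.22 -7.15 -1.1 rpy [ 3.14e+00 -2.00e-03  1.91e-01] open 0.2691503115745913
```

Emit:
servo_tool(
  plan=[
    [-0.003,-0.0015,0,0,0,0,0],
    [-0.004,-0.001,0,0,0,0,0],
  ],
)

```text
t: 21.47
eef_pos: [511.4, 219.2, 111.6]
tcp_rot: [3.137, -0.003, 0.191]
ft_force: [1.3, -6.3, -0.5]
opening: 0.27
```

```bash
python3 pull.py
```

```text
t 21.4667 along x' 16.13 y' 68.25 z 111.6 F x'y'z 0.1 -6.48 -0.5 rpy [ 3.137e+00 -3.000e-03  1.910e-01] open 0.2701347365299249
```

Emit:
servo_tool(
  plan=[
    [-0.005,0,0,0.2,0,0,0],
    [-0.005,-0.0005,0,0,0,0,0],
  ],
)

```text
t: 21.63
eef_pos: [502.0, 216.6, 111.6]
tcp_rot: [3.138, -0.004, 0.192]
ft_force: [2.0, -6.4, -1.5]
opening: 0.271
```

```bash
python3 pull.py
```

```text
t 21.6333 along x' 6.4 y' 67.47 z 111.6 F x'y'z 0.73 -6.63 -1.5 rpy [ 3.138 -0.004  0.192] open 0.2705896168463889
```

Emit:
servo_tool(
  plan=[
    [-0.004,-0.0005,0,0,0,0,0],
    [-0.001,-0.0005,0,0,0,0,0],
  ],
)

```text
t: 21.8
eef_pos: [496.7, 215.2, 111.6]
tcp_rot: [3.136, -0.004, 0.192]
ft_force: [1.5, -6.5, -2.7]
opening: 0.27
```

```bash
python3 pull.py
```

```text
t 21.8 along x' 0.91 y' 67.1 z 111.6 F x'y'z 0.19 -6.65 -2.7 rpy [ 3.136 -0.004  0.192] open 0.269947404323993
```

Emit:
servo_tool(
  plan=[
    [-0.0015,0,0,0,0,0,0],
    [0,0.0015,0,0,0,0,0],
    [0,0.003,0,0,0,0,0],
  ],
)

```text
t: 22.05
eef_pos: [497.5, 209.1, 111.6]
tcp_rot: [3.133, -0.007, 0.193]
ft_force: [1.8, -5.2, -2.6]
opening: 0.268
```

```bash
python3 pull.py
```

```text
t 22.05 along x' 0.56 y' 61.03 z 111.6 F x'y'z 0.77 -5.49 -2.6 rpy [ 3.133 -0.007  0.193] open 0.2679623523662381
```

Emit:
servo_tool(
  plan=[
    [0,0.004,0,0.1,0,0,0],
    [0,0.004,0,0,0,0,0],
    [0,0.004,0,0,0,0,0],
    [0,0.004,0,0,0,0,0],
  ],
)

```text
t: 22.38
eef_pos: [501.0, 191.0, 111.6]
tcp_rot: [3.132, -0.006, 0.194]
ft_force: [1.1, -5.3, -1.7]
opening: 0.272
```

```bash
python3 pull.py
```

```text
t 22.3833 along x' 0.61 y' 42.58 z 111.6 F x'y'z 0.07 -5.45 -1.7 rpy [ 3.132 -0.006  0.194] open 0.27160891782544555
```

Smooth so far. Now more slowly, towards contact at about 25 mm.

Emit:
servo_tool(
  plan=[
    [0,0.003,0,0.2,0,0,0],
    [0,0.003,0,0.2,0,0,0],
    [0,0.002,0,0,0,0,0],
  ],
)

```text
t: 22.63
eef_pos: [502.9, 181.3, 111.6]
tcp_rot: [3.137, -0.006, 0.194]
ft_force: [1.0, -3.8, -1.5]
opening: 0.268
```

```bash
python3 pull.py
```

```text
t 22.6333 along x' 0.6 y' 32.65 z 111.6 F x'y'z 0.25 -3.96 -1.5 rpy [ 3.137 -0.006  0.194] open 0.2680127870420327
```

Emit:
servo_tool(
  plan=[
    [0,0.0015,0,0,0,0,0],
    [0,0.001,0,0,0,0,0],
  ],
)

```text
t: 22.8
eef_pos: [503.5, 178.0, 111.6]
tcp_rot: [3.137, -0.006, 0.194]
ft_force: [0.3, -4.6, -1.6]
opening: 0.269
```

```bash
python3 pull.py
```

```text
t 22.8 along x' 0.62 y' 29.34 z 111.6 F x'y'z -0.58 -4.62 -1.6 rpy [ 3.137 -0.006  0.194] open 0.26896097505940625
```

Emit:
servo_tool(
  plan=[
    [0,0.001,0,0,0,0,0],
    [0,0.0005,0,0,0,0,0],
  ],
)

```text
t: 22.97
eef_pos: [503.9, 176.3, 111.6]
tcp_rot: [3.137, -0.006, 0.193]
ft_force: [1.3, -3.7, -1.9]
opening: 0.267
```

```bash
python3 pull.py
```

```text
t 22.9667 along x' 0.64 y' 27.56 z 111.6 F x'y'z 0.6 -3.86 -1.9 rpy [ 3.137 -0.006  0.193] open 0.2672104778188046
```

Emit:
servo_tool(
  plan=[
    [0,0.001,0,0,0,0,0],
    [0,0.0005,0,0,0,0,0],
  ],
)

```text
t: 23.13
eef_pos: [504.2, 174.8, 111.6]
tcp_rot: [3.137, -0.006, 0.194]
ft_force: [0.8, -4.7, -1.6]
opening: 0.27
```

```bash
python3 pull.py
```

```text
t 23.1333 along x' 0.63 y' 26.07 z 111.6 F x'y'z -0.1 -4.73 -1.6 rpy [ 3.137 -0.006  0.194] open 0.2704118928249203
```

Emit:
servo_tool(
  plan=[
    [0,0.0008,0,0,0,0,0],
    [0,0.0004,0,0,0,0,0],
  ],
)

```text
t: 23.3
eef_pos: [504.3, 174.0, 111.6]
tcp_rot: [3.137, -0.006, 0.194]
ft_force: [0.0, -1.5, -2.9]
opening: 0.272
```

```bash
python3 pull.py
```

```text
t 23.3 along x' 0.64 y' 25.2 z 111.6 F x'y'z -0.24 -1.45 -2.9 rpy [ 3.137 -0.006  0.194] open 0.2718877603337015
```

Emit:
servo_tool(
  plan=[
    [0,0.0006,0,0,0,0,0],
    [0,0.0003,0,0,0,0,0],
  ],
)

```text
t: 23.47
eef_pos: [504.4, 173.6, 111.6]
tcp_rot: [3.138, -0.006, 0.194]
ft_force: [-0.8, -1.4, -2.3]
opening: 0.266
```

```bash
python3 pull.py
```

```text
t 23.4667 along x' 0.62 y' 24.78 z 111.6 F x'y'z -1.09 -1.25 -2.3 rpy [ 3.138 -0.006  0.194] open 0.2662354034797162
```

Emit:
servo_tool(
  plan=[
    [-0.0006,0.0008,0,0,0,0,0],
    [0,0.0005,0,0,0,0,0],
  ],
)

```text
t: 23.63
eef_pos: [504.5, 172.9, 111.7]
tcp_rot: [3.139, -0.007, 0.193]
ft_force: [0.0, 2.8, -3.3]
opening: 0.267
```

```bash
python3 pull.py
python3 -c "
from h import *
b=grab('side',7)['img'][130:290,200:420]
cv2.imwrite('pics/c7.png',cv2.resize(b,None,fx=3.3,fy=3.3,interpolation=2))"
```

```text
t 23.6333 along x' 0.64 y' 24.15 z 111.7 F x'y'z 0.53 2.71 -3.3 rpy [ 3.139 -0.007  0.193] open 0.26721204991848607
```

View pics/c7.png

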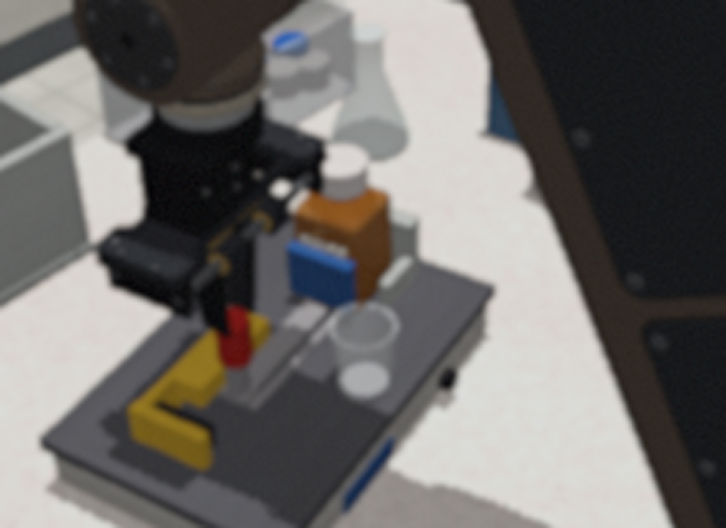

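The blue jaw (crop 320,272) lies flat on the bottle, and the spring load is gone from the wrist. I'll let go and lift clear.

Emit:
servo_tool(
  plan=[
    [0,-0.0004,0,0,0,0,60],
    [0,0,0,0,0,0,60],
    [0,0,0,0,0,0,60],
    [0,0,0,0,0,0,60],
  ],
)

```text
t: 24.02
eef_pos: [504.2, 173.5, 112.1]
tcp_rot: [3.139, -0.007, 0.194]
ft_force: [-0.6, 0.5, 0.1]
opening: 0.494
```

Emit:
servo_tool(
  plan=[
    [0,0,-0.015,0,0,0,60],
    [0,0,-0.025,0,0,0,60],
    [0,0,-0.03,0,0,0,60],
    [-0.01,-0.02,-0.03,0,0,0,60],
    [-0.02,-0.03,-0.02,0,0,0,60],
    [-0.02,-0.03,0,0,0,0,60],
    [-0.01,-0.02,0,0,0,0,60],
    [0,0,0,0,0,0,60],
  ],
)

```text
t: 24.68
eef_pos: [422.5, 261.8, 238.1]
tcp_rot: [3.14, -0.006, 0.189]
ft_force: [-0.1, 0.0, 0.1]
opening: 0.604
```

```bash
python3 -c "
from h import *
rem(500,250,220,.191)
c=grab('top',8);s=grab('side',8)
b=cv2.resize(s['img'][130:290,200:420],None,fx=2.6,fy=2.6,interpolation=2);a=cv2.resize(c['img'][160:230,255:345],None,fx=2.2,fy=2.2,interpolation=2)
a=cv2.copyMakeBorder(a,0,b.shape[0]-a.shape[0],0,0,0);cv2.imwrite('pics/c8.png',np.hstack([b,a]))"
```

```text
t 24.68 pos [422.5 261.8 238.1] rpy [ 3.1405 -0.0061  0.1893] F [-0.1  0.   0.1] open 0.604
tool delta mm now [73.8 26.1 18.6] at target orient [73.8 26.3 18.1] turn deg [ 0.06 -0.35 -0.1 ]
```

View pics/c8.png

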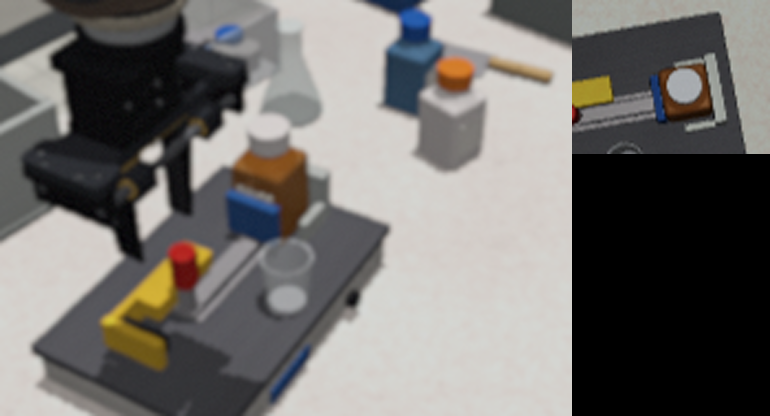

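The bottle is held squarely between the blue jaw and the fixed jaw: the top inset shows it parallel to both. The knob is in line and free, and the beaker and other bottles are in place. The robot is touching nothing, so I'm handing in.

```bash
python3 -c "
from cell import env
print(env.job_done(),env.state()['t'])"
```

```text
the job is handed in; nothing more can be done
the job is handed in; nothing more can be done
```

The job is done and handed in at about 25 s of the 64 s allowed.

- **Opening the clamp:** I pulled the knob out and felt the end stop at about 69 mm. The single highest reading was 16.5 N at the wrist, of which about 10 N was on the stop, so the rubber gave about 1 mm at most. I backed off about 3 mm and pushed the knob fully into the notch. After I let go, the pictures showed the clamp staying open by itself.
- **Placing the bottle:** I stood the amber bottle with the white cap in the nest, after touching it lightly against the fixed jaw to find its place. It pressed on the deck with about 25 N for a moment as it was set down, and it stayed upright.
- **Closing the clamp:** I brought the knob out of the notch and eased it back slowly. The spring load passed from the wrist to the bottle at about 25 mm of travel, which is the expected closed position. I then let go and moved clear.

**Last checks:** the wrist force read about zero. The pictures show the bottle upright and parallel between both jaws, the knob about in line (roughly 0.6 mm off sideways), and the beaker, flask, and blue and white bottles in place. I did not look specifically at the tip box or spatula afterwards; the arm never came near the tip box and passed well above the bottle row.

**Disagreements:** the gripper read about 25.5 mm on the 28 mm knob and about 61 mm on the 62 mm bottle. The shaker's midline differed by 1 to 2 mm between camera measurements. Neither affected the result.

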